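# Dress the rim of a disc with forward file strokes

### The arm

A 6-joint arm with a two-finger parallel gripper is mounted at the origin on a cart in front of the work surface, level with it; the furniture and walls round the work are solid. World frame = base frame: x ahead of the robot, y to its left, z up, the work surface at z = 0. Lengths are in m, angles in degrees, forces in N, time in s.
With the tool pointing down it reaches from about 0.3 to 0.85 m from the base axis. Payload 4.2 kg.
Tool frame: the origin (TCP) lies between the finger pads; the fingertips stand 22 mm ahead of it and the grasp point (between the pads) lies 3 mm ahead of it (manip.tip_reach is the distance from the TCP to the fingertips, in m); z points along the fingers, y is the line along which they close (so a half turn about z gives the same grasp; the last joint's range is limited). The gripper opens to 91 mm and grips with 3 to 60 N. Pads are 32 mm wide; open, the fingers measure 118 mm over their backs; the gripper's body (76 mm by 178 mm) begins 60 mm behind the grasp point.
Start: joints at [63.484, 18.312, 89.639, -0, 72.044, -1.146], TCP at [0.246, 0.52, 0.236] pointing down, gripper open.
Joint ranges: [-177.97, 177.97], [-48.28, 115.42], [12.27, 149.76], [-77.06, 257.06], [2.81, 150.46], [-146.56, 146.56]. Speed limits (degrees/s): [147.25, 147.25, 180, 180, 180, 180].

### API

Orientations are given as a 3x3 rotation matrix whose columns are the frame's x, y, z axes.
In Python, from station import observe, eyes, workorder, manip gives the robot as it stands.
- The arm moves only by the shell command python3 -m inch 'ROWS' [FORCE]. ROWS is a JSON object whose one key "moves" holds a list of rows, each a list of 7 numbers: the shift along the tool's x, y, z in cm, then the turn, a rotation vector about the tool's x, y, z in rad, then the opening, from 0 (shut) to 1 (fully open). In form: {"moves": [[x, y, z, rx, ry, rz, hand], ...]}. A call has 1 to 12 rows; each row shifts and turns the commanded pose from where the row before left it, along the tool's axes as they then stand; what a row does not reach is not made up. A row lasts 1/8 s, in which the tool goes at most 62.5 mm and 10.7 degrees, less where a joint would pass 70% of its speed; a pose out of reach is approached as far as the arm can. A call with a gripper value outside its range is refused whole. The fingers move at their own pace and stop on an object; FORCE is the grip in N (left out, the last holds). Time passes only in rows, so rows that do not move let the fingers close. It gives the time, the measured TCP pose, the force, the opening and the grip force at its end, in the units of the state.
- observe(): the state, without advancing time (a new reading comes with each control period).
- eyes.grab_frame(name): name is "scene" or "top" or "wrist"; returns a dict with "color" (384x512x3 uint8, red, green, blue), "range_z" (384x512 float32, m along the optical axis (not along the pixel's ray), 0 where there is no reading), "intrinsics" (3x3 intrinsics, pixels), "D" ([k1, k2, p1, p2, k3] as OpenCV has them; the pictures are not rectified), "world_from_camera" (4x4, takes a point from camera to world coordinates). Camera axes: x right, y down, z forward; pixel columns grow to the right and rows downward; lengths in m; the calibration is good to about 2 mm. A picture is of the moment at which its call begins.
- workorder.job_done(): hands the job in; it is judged then, once.
Trained networks look in the newest picture that a camera, given by its name, has taken for a name from the list of things; names that differ only in an ending like _2 or _b are one class to them, and where a whole thing is asked for, a point or a joint stands for the part that bears it (a point fixed in the world has none). Each returns a list of dicts, best first, with "conf" (0 to 1); they miss things now and then, are a little off and sometimes report something else, mostly with a low value. They report only what shows in the picture. A call takes as long as a camera call. They do not tell look-alikes from the thing itself.
- eyes.find_in(label, camera): "rect" ([left, top, right, bottom] in pixels, round what is visible of it).
- eyes.regions_of(label, camera): "region" (384x512 bool, what is visible of it) and "rect" ([left, top, right, bottom] in pixels, round what is visible of it).
- eyes.pinpoint(label, camera): "position" ([column, row] in pixels: a listed point, or the origin of a listed thing).
The state is a dict: "time": time; "q": joint angles; "qd": joint speeds; "joint_torque": joint torques, N m; "eef_pos": TCP position; "tool_rot": TCP orientation; "contact_force": force on the tool from outside, world axes, zero at the start; "ft_torque": the same for the moment, N m; "gripper_width": finger opening in m; "grasp_force": force on a finger pad.
Only numpy, scipy, OpenCV 4.12 (cv2) and the standard library are available. Lean on these libraries where they do the work, as an engineer would, in place of code of your own. Each camera call takes 0.05 s, during which the arm holds its last target. There are 200 camera calls.

### The job

Dress the rim of the metal disc on the small bench stand with the flat file: take the file by its raised grip, nose pointing away from you, and press it gently down on the top of the rim and push it forward, lifting it clear on every return so that the disc only ever turns forward. Keep taking strokes until the scribed line and pin on the disc come round to the steel pointer, then set the file down, blade flat, on its rubber pad. Turn the disc with the file only, and do not disturb the foam rack, the rotor and the dish nearby.

Things in the scene. Friction and masses are not known exactly. Their poses are not given: they have to be found in the camera images.
- stand: Fixed bench stand, grey base 130 (x) x 110 (y) x 10 mm; origin on the worktop straight below the disc's centre, z up. Stand +x is the forward stroke, away from the robot. Aluminium disc, diameter 90, thickness 12 mm, on a level spindle along the stand's y axis, middle plane at y = 0. A column and clamp head stand beside it (y = 24 to 86 mm), always lower than the top of the rim.
- rim_zone (a point): Fixed point 120 mm above the stand's origin. The head is clamped at another height each time, which is not reported: the top of the rim lies anywhere within 11 mm above or below this point and must be found by touch. The spindle is sprung: it gives from about 2 to 3 N on, then about 3 N per mm, with a hard stop after 6 mm. More than 25 N is too hard.
- pointer_foot (a point): Point on the stand's base level straight below the pointer, 60 mm from the disc's axis on the robot's side (stand -x). The pointer is a steel cone on an arm, 49 to 74 mm from the axis, at spindle height (45 mm below the top of the rim), its tip aimed at the rim.
- disc (a joint): Turn of the disc (rad). 0 = scribed rim line and pin at the pointer. Forward strokes over the top increase it, a back drag lowers it. Starts at -3.8 to -3.0; stops at -4.3 and 1.0. Damped (0.13 N m s/rad), friction 0.06 N m; stays where left. The file slips on the rim: pressed with 8 to 11 N, a 90 mm stroke of 1.5 to 2 s turns it some 0.6 to 1.6 rad; slower strokes slip less (at most 2 rad).
- file: Flat steel file in a raised holder, loose, about 0.22 kg, blade down on the pad. Origin on the blade's lower face, in its middle; +x to the nose, z up. Blade 131 mm long (x = -65 to 66), 24 wide (16 at the nose), 6 thick. Above it on two posts a wooden grip bar 84 long (x), 16 wide (y), 25 to 52 mm above the blade's lower face: grip it across y, over the middle.
- file_nose (a point): Middle of the file's nose end, 66 mm along +x from the file's origin.
- pad: Fixed black rubber pad, 180 (x) x 100 (y) x 3 mm; origin at the centre of its underside. The file starts on it, lengthwise along the pad's x, and goes back on it.
- foam_rack: Bystander: white foam tube rack 72x100x42 mm, loose; origin under its centre. Leave alone.
- spare_rotor: Bystander: black round rotor, 79 mm across, 26 mm high, loose; origin under its centre. Leave alone.
- petri_dish: Bystander: closed round dish, 89 mm across, 15 mm high, loose; origin under its centre. Leave alone.
Mind the look-alikes: they are no part of the job. Leave any purple look-alike of the file alone.

How it is judged (in metres and radians):
On the way, in this order (a step that is already met when the one before it is completed fails the run):
1. the file is pressed on the disc's rim, well before the line reaches the pointer (contact force between file and disc above 2 N and value of joint disc below -0.6 rad), for 0.1 s.
2. the file is lifted clear of the rim (contact force between file and disc below 0.05 N), for 0.2 s.
3. the file is pressed on the rim again for a further stroke (contact force between file and disc above 2 N), for 0.1 s.
At the end, for the whole second after the job is handed in: The disc stands with its scribed line within 0.15 rad of the pointer and is still; the file lies still, blade down and flat, on the pad, its middle within 50 mm (along) and 40 mm (across) of the pad's centre (value of joint disc between -0.15 and 0.15 rad and x of file in the frame of pad between -0.05 and 0.05 m and y of file in the frame of pad between -0.04 and 0.04 m and z of file in the frame of pad between 0 and 0.006 m and angle between file's own z axis and vertical below 0.08 rad and linear speed of file below 0.02 m/s and velocity of joint disc between -0.05 and 0.05 rad/s); the robot touches nothing.
It fails at once if the disc is turned backward (file dragged back on the rim) (velocity of joint disc below -0.25 rad/s).
It fails at once if the file is pressed on the disc harder than 25 N (contact force between file and disc above 25 N).
It fails at once if the file works with its nose pointing back (contact force between file and disc above 1 N and x of file_nose in the frame of stand below -0.01 m).
It fails at once if the disc is touched by the robot itself (contact force between any of the fingers, the arm and disc above 0.5 N).
It fails at once if a bystander is moved more than 20 mm (distance of any of foam_rack, spare_rotor, petri_dish from where it was at the start of the episode above 0.02 m).
It also fails if it takes over 61 s, if anything falls off the work surface, if the arm or the gripper's body presses on something with over 40 N, if the wrist force passes 120 N, or if a joint passes its speed limit or range.

## Working session

There is one attempt and no reset: what is moved stays moved. The work goes in short steps, Python scripts to look and compute and a shell command to move; the robot and the scene stay as the last step left them, time stands still between calls to the robot, and variables do not carry over. Pictures are saved under pics/ and viewed, at most 12 in all, crops included, and the job is handed in when it is done.

```bash
mkdir -p pics; ls; cat > h.py <<'E'
import numpy as np, cv2
from station import observe, eyes, workorder, manip
def pix2world(f,uv,z=None):
    K=f["intrinsics"];D=np.array(f["D"],float);T=f["world_from_camera"]
    n=cv2.undistortPoints(np.array([[uv]],float),K,D)[0,0]
    d=T[:3,:3]@np.array([n[0],n[1],1.]);o=T[:3,3]
    if z is None:
        u,v=int(round(uv[0])),int(round(uv[1]));p=f["range_z"][max(v-2,0):v+3,max(u-2,0):u+3];p=p[p>0]
        s=np.median(p) if len(p) else np.nan
    else: s=(z-o[2])/d[2]
    return o+s*d
E
python3 - <<'E'
from h import *
s=observe();print(s["time"],s["eef_pos"],s["tool_rot"],s["contact_force"])
ims=[]
for c in("scene","top"):
    f=eyes.grab_frame(c);im=f["color"][:,:,::-1].copy()
    for l in("file","file_nose","stand","rim_zone","pointer_foot","pad","foam_rack","spare_rotor","petri_dish"):
        for r in eyes.pinpoint(l,c)[:3]:
            print(c,l,round(r["conf"],2),np.round(r["position"]),np.round(pix2world(f,r["position"]),3))
    cv2.imwrite(f"pics/{c}0.png",im)
    print(f["world_from_camera"][:3,3])
E
```

```text
pics
0.0 [0.24616338 0.51911754 0.2351185 ] [[-9.03572496e-01  4.28434515e-01 -7.81179336e-04]
 [ 4.28435227e-01  9.03571060e-01 -1.61122612e-03]
 [ 1.55461573e-05 -1.79054436e-03 -9.99998397e-01]] [-0.67786874  0.94642209 -0.33891214]
scene file 0.8 [219. 213.] [0.527 0.114 0.013]
scene file 0.65 [150. 203.] [0.403 0.301 0.037]
scene file_nose 0.74 [213. 213.] [0.516 0.13  0.011]
scene file_nose 0.65 [227. 214.] [0.546 0.095 0.003]
scene file_nose 0.6 [145. 194.] [0.416 0.339 0.048]
scene stand 0.69 [288. 263.] [ 0.515 -0.168  0.013]
scene rim_zone 0.85 [294. 246.] [ 0.525 -0.176  0.098]
scene pointer_foot 0.65 [276. 274.] [ 0.465 -0.161  0.01 ]
scene pad 0.83 [213. 213.] [0.517 0.131 0.012]
scene foam_rack 0.84 [222. 169.] [0.676 0.233 0.022]
scene spare_rotor 0.89 [301. 213.] [ 0.69  -0.098  0.024]
scene petri_dish 0.59 [347. 240.] [ 0.696 -0.267  0.014]
[-0.01512196 -0.44484003  1.00359006]
top file 0.65 [168. 235.] [0.418 0.312 0.052]
top file 0.57 [227. 211.] [0.5   0.127 0.013]
top file_nose 0.55 [235. 187.] [0.58  0.104 0.002]
top file_nose 0.55 [145. 228.] [0.436 0.399 0.002]
top file_nose 0.53 [314. 222.] [ 0.469 -0.16   0.01 ]
top stand 0.76 [315. 210.] [ 0.509 -0.164  0.013]
top rim_zone 0.76 [321. 208.] [ 0.514 -0.171  0.113]
top rim_zone 0.57 [189. 147.] [0.707 0.259 0.024]
top pointer_foot 0.86 [315. 224.] [ 0.463 -0.165  0.01 ]
top pad 0.83 [227. 208.] [0.508 0.125 0.051]
top foam_rack 0.81 [190. 147.] [0.706 0.254 0.025]
top spare_rotor 0.76 [297. 154.] [ 0.694 -0.099  0.025]
top petri_dish 0.86 [347. 151.] [ 0.709 -0.265  0.014]
[4.64942225e-01 1.00756389e-03 1.58859139e+00]
```

```bash
python3 - <<'E'
import cv2,numpy as np
a=cv2.imread("pics/scene0.png")[150:330,110:400];b=cv2.imread("pics/top0.png")[120:280,120:400]
a=cv2.resize(a,(480,298),interpolation=3);b=cv2.resize(b,(480,274),interpolation=3)
cv2.imwrite("pics/v1.png",np.vstack([a,b]))
E
```

```text
(no output)
```

View pics/v1.png

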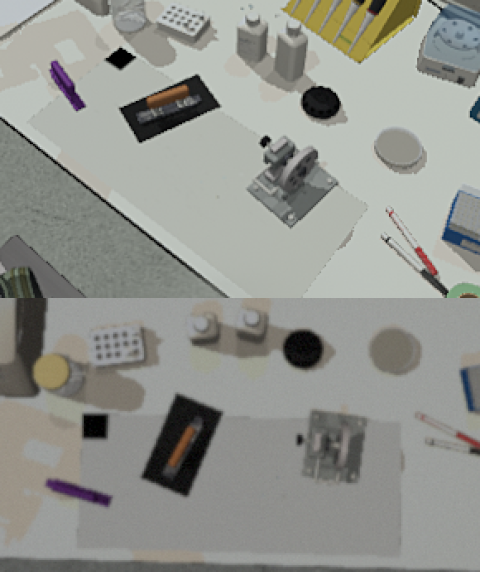

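The montage shows two file-like things: the wooden-grip file on the black pad (top image about 227,210), and a purple one at (168,235), which is the look-alike. The stand is at (315,210). I'll use the wooden one and move the wrist camera over the pad to confirm it.

```bash
python3 -m inch '{"moves":[[-3.4,-2.2,-0.5,0,0,0,1],[-3.4,-2.2,-0.5,0,0,0,1],[-3.4,-2.2,-0.5,0,0,0,1],[-3.4,-2.2,-0.5,0,0,0,1],[-3.4,-2.2,-0.5,0,0,0,1],[-3.4,-2.2,-0.5,0,0,0,1],[-3.4,-2.2,-0.5,0,0,0,1],[-3.4,-2.2,-0.5,0,0,0,1],[-3.4,-2.2,-0.5,0,0,0,1],[-3.4,-2.2,-0.5,0,0,0,1],[-3.4,-2.2,0,0,0,0,1],[0,0,0,0,0,0,1]]}'
cat >> h.py <<'E'
def look(c,labels,name=None):
    f=eyes.grab_frame(c)
    for l in labels:
        for r in eyes.pinpoint(l,c)[:2]:
            print(c,l,round(r["conf"],2),np.round(r["position"]),np.round(pix2world(f,r["position"]),4))
    if name: cv2.imwrite(f"pics/{name}.png",f["color"][:,:,::-1])
    np.save(f"/tmp/{name}.npy",f,allow_pickle=True)
    return f
E
python3 - <<'E'
from h import *
f=look("wrist",["file","file_nose","pad","stand"],"w1")
print(f["world_from_camera"],observe()["q"])
E
```

```text
time: 2.5
eef_pos: [0.4816, 0.1388, 0.2859]
tool_rot: [[-0.902, 0.432, 0.0], [0.432, 0.902, -0.0], [-0.0, -0.0, -1.0]]
contact_force: [0.3, 0.4, -0.0]
gripper_width: 0.091
grasp_force: 0.0
wrist file 0.77 [372.  56.] [0.4225 0.3113 0.0503]
wrist file 0.69 [261. 186.] [0.5029 0.1352 0.054 ]
wrist file_nose 0.92 [424.  45.] [0.4388 0.3916 0.0061]
wrist file_nose 0.76 [259. 230.] [0.5694 0.1019 0.0083]
wrist pad 0.77 [263. 187.] [0.5055 0.1374 0.0539]
[[ 4.31854465e-01  8.73047655e-01  2.26471882e-01  4.18327227e-01]
 [ 9.01943124e-01 -4.18176925e-01 -1.07826991e-01  1.68498431e-01]
 [ 5.67213069e-04  2.50830324e-01 -9.68030902e-01  4.33855345e-01]
 [ 0.00000000e+00  0.00000000e+00  0.00000000e+00  1.00000000e+00]] [ 1.50902945e+01  9.86351564e+00  9.39039435e+01  2.18933357e-02
  7.62359474e+01 -4.96209957e+01]
```

View pics/w1.png

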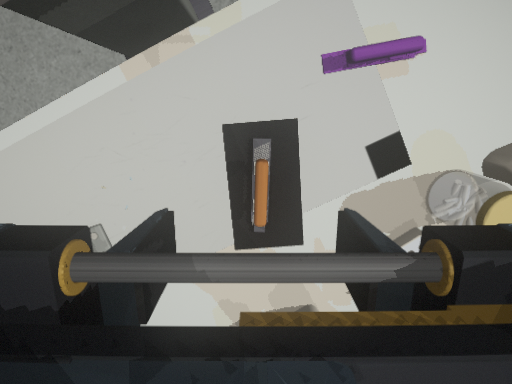

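Wrist view: the wooden-grip file lies on the pad, grip about (261,190), wide heel at the top (262,150) and narrow nose at the bottom (259,230), so the nose already points away. The purple look-alike is at (375,55). Next I'll take an enlarged crop and the geometry.

```bash
cat > m.py <<'E'
from h import *
def cloud(f):
    d=f["range_z"];v,u=np.nonzero(d>0)
    n=cv2.undistortPoints(np.stack([u,v],1).astype(float)[:,None],f["intrinsics"],np.array(f["D"],float))[:,0]
    p=np.c_[n,np.ones(len(n))]*d[v,u][:,None];T=f["world_from_camera"]
    return p@T[:3,:3].T+T[:3,3],f["color"][v,u].astype(int),u,v
E
python3 - <<'E'
from m import *
f=np.load("/tmp/w1.npy",allow_pickle=True).item()
P,C,u,v=cloud(f)
near=(abs(P[:,0]-.505)<.12)&(abs(P[:,1]-.13)<.12)
m=near&(C[:,0]-C[:,2]>50)&(P[:,2]>.03)&(P[:,2]<.08)
r=cv2.minAreaRect(P[m][:,:2].astype(np.float32)*1000);print("bar",r,np.percentile(P[m][:,2],[5,50,95]))
c=P[m][:,:2].mean(0)
w,V=np.linalg.eigh(np.cov(P[m][:,:2].T));print("axis",V[:,1],c)
m=near&(C.sum(1)<130)&(P[:,2]<.02)&(v<250)
k=np.c_[u,v][m];pts=(P[m][:,:2]*1000).astype(np.float32)
r=cv2.minAreaRect(pts);print("pad",r,np.median(P[m][:,2]))
cr=cv2.resize(f["color"][100:260,190:350,::-1],(560,560),interpolation=3);cv2.imwrite("pics/v2.png",cr)
f2=eyes.grab_frame("scene");P,C,u,v=cloud(f2)
m=(abs(P[:,0]-.505)<.08)&(abs(P[:,1]-.13)<.08)&(C[:,0]-C[:,2]>50)&(P[:,2]>.02)&(P[:,2]<.09)
print("scene bar",m.sum(),P[m].mean(0),np.percentile(P[m][:,2],[50,95]))
E
```

```text
bar ((512.9988403320312, 130.6548614501953), (14.918880462646484, 82.93364715576172), 62.775333404541016) [0.05053843 0.05354506 0.05508484]
axis [-0.88992657  0.45610383] [0.51091797 0.13162103]
pad ((503.153564453125, 120.28722381591797), (3.827704668045044, 31.049226760864258), 69.17365264892578) 0.0025593643967983526
scene bar 111 [0.50675989 0.12901886 0.05175019] [0.05242228 0.05677008]
```

View pics/v2.png

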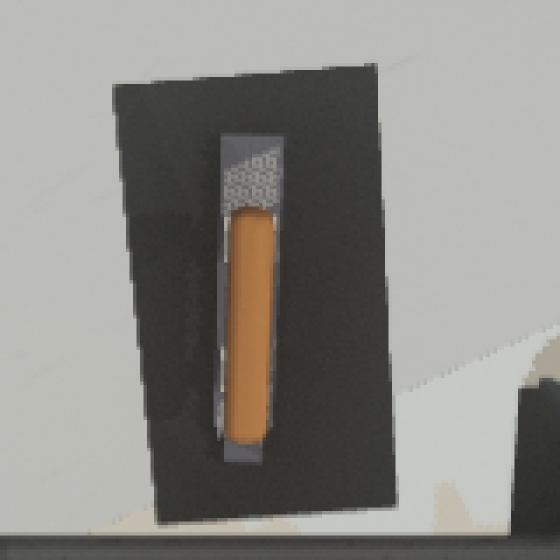

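The crop confirms it: wood and steel file, wide heel at the top, narrow nose at the bottom (away from me), not purple. Grasping it now.

```bash
python3 -m inch '{"moves":[[-0.75,0.14,5,0,0,0.013,1],[-0.75,0.14,5,0,0,0.013,1],[-0.75,0.14,5,0,0,0,1],[-0.75,0.15,4.5,0,0,0,1],[0,0,2.7,0,0,0,1],[0,0,1.7,0,0,0,1],[0,0,0,0,0,0,0],[0,0,0,0,0,0,0],[0,0,0,0,0,0,0],[0,0,0,0,0,0,0],[0,0,0,0,0,0,0]]}' 60
python3 - <<'E'
from m import *
f=np.load("/tmp/w1.npy",allow_pickle=True).item()
Q=np.array([pix2world(f,(190+a/3.5,100+b/3.5),.003)[:2] for a,b in[(113,85),(377,64),(397,507),(157,523)]])
print(Q,Q.mean(0)); a=(Q[2]+Q[3]-Q[0]-Q[1])/2;print("len",np.linalg.norm(a),np.degrees(np.arctan2(a[1],a[0])))
for n,uv in (("heel",(252,136)),("nose",(243,462))): print(n,pix2world(f,(190+uv[0]/3.5,100+uv[1]/3.5),.009))
E
```

```text
time: 4.18
eef_pos: [0.5102, 0.1325, 0.0473]
tool_rot: [[-0.892, 0.452, 0.001], [0.452, 0.892, 0.0], [-0.001, 0.001, -1.0]]
contact_force: [-0.4, 1.0, 0.1]
gripper_width: 0.0442
grasp_force: 0.0
[[0.41741508 0.1208544 ]
 [0.45303262 0.21308829]
 [0.6196978  0.14885746]
 [0.58332824 0.05651649]] [0.51836844 0.13482916]
len 0.1782822706685879 -21.13559485804756
heel [0.45648657 0.1597785  0.009     ]
nose [0.57217084 0.10109548 0.009     ]
```

```bash
python3 -m inch '{"moves":[[0,0,0,0,0,0,0],[0,0,0,0,0,0,0],[0,0,0,0,0,0,0],[0,0,0,0,0,0,0],[0,0,0,0,0,0,0],[0,0,-0.5,0,0,0,0],[0,0,-2,0,0,0,0],[0,0,-4.5,0,0,-0.064,0],[0,0,-5,0,0,-0.064,0],[0,0,-5,0,0,-0.064,0],[0,0,-5,0,0,-0.064,0],[0,0,-2,0,0,-0.064,0]]}' 60
python3 - <<'E'
from h import *
for c in("top","scene"):
    f=look(c,["file"],c+"1")
E
```

```text
time: 5.68
eef_pos: [0.5108, 0.1327, 0.2905]
tool_rot: [[-0.989, 0.146, 0.005], [0.146, 0.989, 0.001], [-0.005, 0.002, -1.0]]
contact_force: [-0.9, 0.2, -2.7]
gripper_width: 0.0153
grasp_force: 60.0
top file 0.5 [166. 235.] [0.4179 0.3175 0.0511]
scene file 0.89 [207. 158.] [0.5025 0.116  0.2781]
```

Held (about 2.7 N in weight). Now moving over the stand.

```bash
python3 -m inch '{"moves":[[-1.18,-3.52,0,0,0,0,0],[-1.18,-3.52,0,0,0,0,0],[-1.18,-3.52,0,0,0,0,0],[-1.18,-3.52,0,0,0,0,0],[-1.18,-3.52,0,0,0,0,0],[-1.18,-3.52,0,0,0,0,0],[-1.18,-3.52,0,0,0,0,0],[-1.18,-3.52,0,0,0,0,0],[0,0,0,0,0,0,0]]}'
python3 - <<'E'
from m import *
f=look("wrist",["stand","rim_zone","pointer_foot","file_nose"],"w2")
f=np.load("/tmp/top1.npy",allow_pickle=True).item()
cv2.imwrite("pics/v3.png",np.hstack([cv2.imread("pics/w2.png")[:, :420],cv2.resize(f["color"][170:250,280:350,::-1],(336,384),interpolation=3)]))
E
```

```text
time: 7.0
eef_pos: [0.5611, -0.1621, 0.2842]
tool_rot: [[-0.988, 0.152, -0.004], [0.152, 0.988, 0.001], [0.004, 0.0, -1.0]]
contact_force: [-0.4, 0.7, -1.7]
gripper_width: 0.0158
grasp_force: 60.0
wrist stand 0.65 [473.  98.] [0.5185 0.1308 0.0025]
wrist stand 0.63 [245. 135.] [ 0.5048 -0.1603  0.2458]
wrist rim_zone 0.76 [246. 143.] [ 0.5097 -0.1605  0.246 ]
wrist pointer_foot 0.71 [247.  85.] [ 0.4601 -0.1574  0.0089]
```

View pics/v3.png

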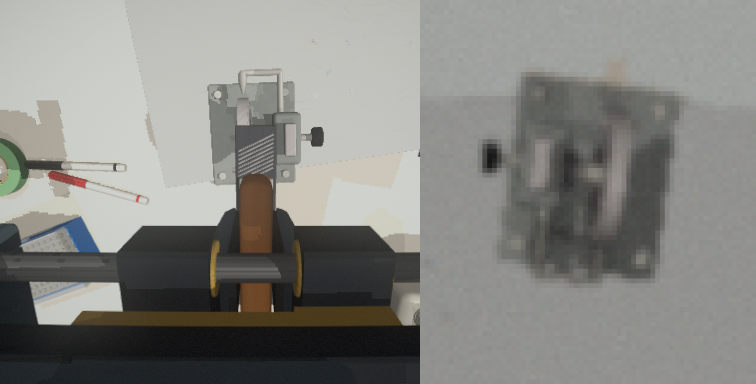

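The wrist view shows the held file over the stand. Base corners are roughly (208,84), (295,81), (293,183) and (214,185), with the disc edge and pointer arm at (243,95). The top crop shows the whole stand with the disc ridge near (323,208).

```bash
python3 - <<'E'
from m import *
w=np.load("/tmp/w2.npy",allow_pickle=True).item();t=np.load("/tmp/top1.npy",allow_pickle=True).item();s=np.load("/tmp/scene1.npy",allow_pickle=True).item()
Q=np.array([pix2world(w,p,.01)[:2] for p in[(208,84),(295,81),(293,183),(214,185)]]);print("w corners",Q.round(4),Q.mean(0))
e=lambda a:np.degrees(np.arctan2(a[1],a[0]));print(e(Q[3]-Q[0]),e(Q[2]-Q[1]),e(Q[1]-Q[0])-90,e(Q[2]-Q[3])-90)
Q=np.array([pix2world(t,(280+(a-420)/4.8,170+b/4.8),.01)[:2] for a,b in[(525,72),(680,95),(655,280),(500,262)]]);print("t corners",Q.round(4),Q.mean(0),e(Q[0]-Q[3]),e(Q[1]-Q[2]))
for n,f in(("w",w),("t",t),("s",s)):
    P,C,u,v=cloud(f)
    m=(abs(P[:,0]-.51)<.08)&(abs(P[:,1]+.17)<.07)
    b=m&(abs(P[:,2]-.01)<.003)
    r=cv2.minAreaRect((P[b][:,:2]*1000).astype(np.float32));print(n,"base",b.sum(),r)
    for lo,hi in((.06,.085),(.085,.1),(.1,.11),(.11,.135)):
        k=m&(P[:,2]>lo)&(P[:,2]<hi)
        if k.sum()>3: print(n,lo,k.sum(),P[k].mean(0).round(4),P[k].min(0).round(3),P[k].max(0).round(3))
P,C,u,v=cloud(w)
m=(abs(P[:,0]-.51)<.12)&(abs(P[:,1]+.17)<.1)&(P[:,2]>.2)&(P[:,0]<.53);print("file heel",P[m].min(0),P[m].max(0),np.median(P[m],0))
E
```

```text
w corners [[ 0.4517 -0.2057]
 [ 0.4647 -0.0978]
 [ 0.5937 -0.1166]
 [ 0.5802 -0.2219]] [ 0.52255384 -0.16052575]
-7.1684987517117715 -8.29491335192458 -6.875232932348283 -7.283250679793852
t corners [[ 0.5919 -0.1178]
 [ 0.5787 -0.2249]
 [ 0.4512 -0.2095]
 [ 0.4607 -0.1031]] [ 0.52060549 -0.16383614] -6.381551132759844 -6.918448131434239
w base 4349 ((522.1329956054688, -160.80645751953125), (109.67003631591797, 129.7528533935547), 83.3560791015625)
w 0.06 1486 [ 0.4975 -0.1306  0.078 ] [ 0.449 -0.189  0.063] [ 0.557 -0.1    0.085]
w 0.085 716 [ 0.5192 -0.1292  0.0918] [ 0.479 -0.17   0.085] [ 0.552 -0.109  0.1  ]
w 0.1 163 [ 0.4958 -0.1654  0.1058] [ 0.489 -0.172  0.1  ] [ 0.504 -0.159  0.11 ]
w 0.11 22 [ 0.5023 -0.1666  0.1106] [ 0.5   -0.172  0.11 ] [ 0.504 -0.161  0.112]
t base 543 ((510.8382873535156, -169.380126953125), (136.3173065185547, 155.31402587890625), 88.26295471191406)
t 0.06 216 [ 0.5069 -0.1379  0.0767] [ 0.451 -0.188  0.06 ] [ 0.567 -0.101  0.085]
t 0.085 132 [ 0.5257 -0.1343  0.0915] [ 0.48  -0.179  0.085] [ 0.565 -0.107  0.1  ]
t 0.1 42 [ 0.5266 -0.1676  0.1056] [ 0.492 -0.177  0.1  ] [ 0.558 -0.122  0.11 ]
t 0.11 49 [ 0.5193 -0.1686  0.1142] [ 0.495 -0.176  0.11 ] [ 0.542 -0.161  0.124]
s base 774 ((509.139404296875, -160.8378448486328), (156.6708526611328, 120.42254638671875), 0.12756040692329407)
s 0.06 373 [ 0.5025 -0.1438  0.0752] [ 0.447 -0.189  0.06 ] [ 0.558 -0.101  0.085]
s 0.085 142 [ 0.5144 -0.1466  0.0921] [ 0.476 -0.179  0.085] [ 0.557 -0.11   0.1  ]
s 0.1 59 [ 0.5113 -0.1701  0.1055] [ 0.485 -0.178  0.101] [ 0.549 -0.16   0.11 ]
s 0.11 51 [ 0.5157 -0.1687  0.1129] [ 0.498 -0.176  0.11 ] [ 0.539 -0.161  0.117]
file heel [ 0.49891895 -0.23444467  0.23969501] [ 0.52999912 -0.1245421   0.38859766] [ 0.5250267  -0.17604506  0.3572383 ]
```

```bash
python3 -m inch '{"moves":[[0,0,1,0,0,-0.035,0],[1.72,-0.23,1.7,0,0,0,0],[1.72,-0.23,1.7,0,0,0,0],[1.72,-0.23,1.7,0,0,0,0],[1.72,-0.23,1.7,0,0,0,0],[1.72,-0.23,1.6,0,0,0,0],[0,0,0.5,0,0,0,0],[0,0,0.2,0,0,0,0],[0,0,0,0,0,0,0],[0,0,0,0,0,0,0]]}'
```

```text
time: 8.5
eef_pos: [0.4757, -0.1618, 0.1863]
tool_rot: [[-0.994, 0.113, 0.001], [0.113, 0.994, -0.0], [-0.001, -0.0, -1.0]]
contact_force: [0.1, 0.4, -2.4]
gripper_width: 0.0154
grasp_force: 60.0
```

```bash
python3 -m inch '{"moves":[[0,-0.15,0.5,0,0,0,0],[0,0,0.5,0,0,0,0],[0,0,0.5,0,0,0,0],[0,0,0.2,0,0,0,0],[0,0,0.1,0,0,0,0],[0,0,0,0,0,0,0]]}'
```

```text
time: 9.25
eef_pos: [0.4748, -0.1632, 0.168]
tool_rot: [[-0.994, 0.114, 0.0], [0.114, 0.994, 0.0], [-0.0, 0.0, -1.0]]
contact_force: [-0.5, 0.1, -1.6]
gripper_width: 0.0154
grasp_force: 60.0
```

```bash
python3 -m inch '{"moves":[[0,0,0.2,0,0,0,0],[0,0,0.2,0,0,0,0],[0,0,0.1,0,0,0,0],[0,0,0,0,0,0,0]]}'
```

```text
time: 9.75
eef_pos: [0.4747, -0.1631, 0.1628]
tool_rot: [[-0.994, 0.114, -0.0], [0.114, 0.994, 0.0], [0.0, 0.0, -1.0]]
contact_force: [0.1, 0.1, -1.6]
gripper_width: 0.0155
grasp_force: 60.0
```

```bash
python3 -m inch '{"moves":[[0,0,0.15,0,0,0,0],[0,0,0.1,0,0,0,0],[0,0,0,0,0,0,0]]}'
```

```text
time: 10.12
eef_pos: [0.4747, -0.1631, 0.1603]
tool_rot: [[-0.994, 0.114, -0.0], [0.114, 0.994, 0.0], [0.0, 0.0, -1.0]]
contact_force: [0.2, 0.1, -1.8]
gripper_width: 0.0157
grasp_force: 60.0
```

```bash
python3 -m inch '{"moves":[[0,0,0.1,0,0,0,0],[0,0,0.05,0,0,0,0],[0,0,0,0,0,0,0]]}'
```

```text
time: 10.5
eef_pos: [0.4748, -0.1632, 0.1592]
tool_rot: [[-0.994, 0.114, 0.0], [0.114, 0.994, 0.0], [-0.0, 0.0, -1.0]]
contact_force: [-0.2, 0.6, 0.7]
gripper_width: 0.0155
grasp_force: 60.0
```

```bash
python3 -m inch '{"moves":[[0,0,0.1,0,0,0,0],[0,0,0.05,0,0,0,0],[0,0,0,0,0,0,0]]}'
```

```text
time: 10.88
eef_pos: [0.4751, -0.1632, 0.158]
tool_rot: [[-0.994, 0.114, 0.001], [0.114, 0.994, -0.0], [-0.001, -0.0, -1.0]]
contact_force: [-1.6, 0.6, 4.2]
gripper_width: 0.016
grasp_force: 60.0
```

```bash
python3 -m inch '{"moves":[[0,0,0.08,0,0,0,0],[-0.45,0,0,0,0,0,0],[-0.45,0,0,0,0,0,0],[-0.45,0,0,0,0,0,0],[-0.45,0,0,0,0,0,0],[-0.45,0,0,0,0,0,0],[-0.45,0,0,0,0,0,0],[-0.45,0,0,0,0,0,0],[-0.45,0,0,0,0,0,0],[-0.45,0,0,0,0,0,0]]}'
```

```text
time: 12.12
eef_pos: [0.5143, -0.1678, 0.1571]
tool_rot: [[-0.994, 0.113, -0.002], [0.113, 0.994, -0.0], [0.002, -0.0, -1.0]]
contact_force: [-3.5, 0.8, 7.6]
gripper_width: 0.0159
grasp_force: 60.0
```

```bash
python3 -m inch '{"moves":[[-0.45,0,0,0,0,0,0],[-0.45,0,0,0,0,0,0],[-0.45,0,0,0,0,0,0],[-0.45,0,0,0,0,0,0],[-0.45,0,0,0,0,0,0],[-0.45,0,0,0,0,0,0],[-0.45,0,0,0,0,0,0],[-0.45,0,0,0,0,0,0],[-0.45,0,0,0,0,0,0]]}'
python3 -m inch '{"moves":[[-0.3,0,-0.4,0,0,0,0],[-0.1,0,-0.9,0,0,0,0],[0,0,-0.9,0,0,0,0],[0,0,-3,0,0,0,0],[0,0,-4,0,0,0,0],[0,0,0,0,0,0,0]]}'
python3 - <<'E'
from h import *
w=look("wrist",["disc"],"w3");s=look("scene",["disc"],"s3")
cv2.imwrite("pics/v4.png",np.hstack([cv2.resize(w["color"][40:200,190:320,::-1],(390,480),interpolation=3),cv2.resize(s["color"][215:285,260:325,::-1],(390,420),interpolation=3)[:480] if 0 else cv2.resize(s["color"][210:290,260:325,::-1],(390,480),interpolation=3)]))
E
```

```text
time: 13.25
eef_pos: [0.554, -0.1725, 0.157]
tool_rot: [[-0.994, 0.113, -0.003], [0.113, 0.994, -0.0], [0.003, -0.0, -1.0]]
contact_force: [-4.0, -0.9, 6.6]
gripper_width: 0.0157
grasp_force: 60.0
time: 14.0
eef_pos: [0.561, -0.1734, 0.2523]
tool_rot: [[-0.994, 0.114, 0.008], [0.114, 0.994, -0.002], [-0.008, -0.001, -1.0]]
contact_force: [0.3, 0.8, -2.4]
gripper_width: 0.0158
grasp_force: 60.0Traceback (most recent call last):
  File "<stdin>", line 2, in <module>
  File "h.py", line 15, in look
    for r in eyes.pinpoint(l,c)[:2]:
             ~~~~~~~~~~~~~^^^^^
ValueError: it knows: file, file_nose, foam_rack, pad, petri_dish, pointer_foot, rim_zone, spare_rotor, stand
```

```bash
python3 - <<'E'
from h import *
w=look("wrist",[],"w3");s=look("scene",[],"s3")
cv2.imwrite("pics/v4.png",np.hstack([cv2.resize(w["color"][40:200,190:320,::-1],(390,480),interpolation=3),cv2.resize(s["color"][210:290,260:325,::-1],(390,480),interpolation=3)]))
E
```

```text
(no output)
```

View pics/v4.png

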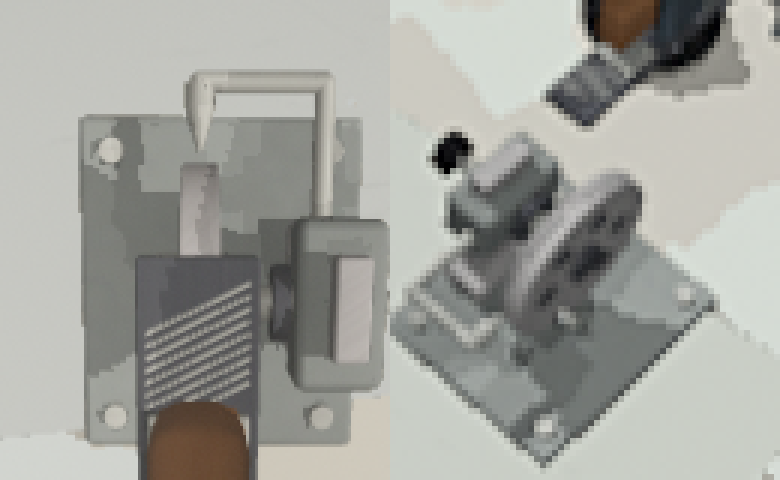

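Left (wrist) shows the pointer tip at the disc's near edge. Right (scene) shows the disc face with a bright spot low on it at crop (567,315), probably the pin. I'll rectify the disc face from the scene views before and after the stroke.

```bash
cat > rect.py <<'E'
from h import *
S=np.array([.519,-.1687,.070]);U=np.array([.9932,-.1165,0]);N=np.array([-.1165,-.9932,0])
def rectify(f,img,off=.006,half=.06,n=380):
    g=np.linspace(-half,half,n);X,Z=np.meshgrid(g,-g)
    P=S+X[...,None]*U+Z[...,None]*np.array([0,0,1])+off*N
    T=np.linalg.inv(f["world_from_camera"])
    uv,_=cv2.projectPoints(P.reshape(-1,3),cv2.Rodrigues(T[:3,:3])[0],T[:3,3],f["intrinsics"],np.array(f["D"],float))
    uv=uv.reshape(n,n,2).astype(np.float32)
    o=cv2.remap(img,uv[...,0],uv[...,1],cv2.INTER_CUBIC)
    cv2.circle(o,(n//2,n//2),int(.045/half*n/2),(0,255,0),1);return o
E
python3 - <<'E'
from rect import *
s=np.load("/tmp/s3.npy",allow_pickle=True).item()
cv2.imwrite("pics/v5.png",np.hstack([rectify(s,cv2.imread("pics/scene0.png")),rectify(s,cv2.imread("pics/s3.png"))]))
E
```

```text
(no output)
```

View pics/v5.png

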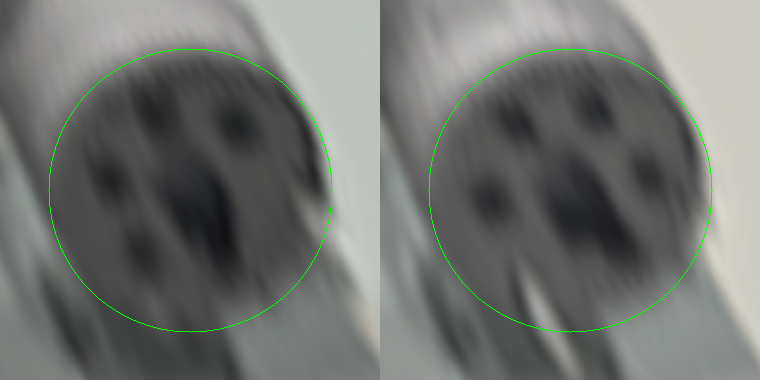

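Rectified disc face: the hole pattern turned by about 104° (1.81 rad) forward. The pin moved from the right edge (about 310,190) to the lower left (about 530,265), so the disc is now near -1.2 rad. Second stroke: a shorter one of about 0.8 rad.

```bash
python3 -m inch '{"moves":[[2.2,0,1,0,0,0,0],[2.2,0,2,0,0,0,0],[2.2,0,2,0,0,0,0],[0.15,0,2,0,0,0,0],[0,0,1,0,0,0,0],[0,0,0.5,0,0,0,0],[0,0,0.2,0,0,0,0],[0,0,0,0,0,0,0]]}'
```

```text
time: 15.15
eef_pos: [0.4925, -0.1652, 0.1619]
tool_rot: [[-0.994, 0.113, 0.001], [0.113, 0.994, -0.0], [-0.001, -0.0, -1.0]]
contact_force: [-1.1, -1.0, -2.2]
gripper_width: 0.0157
grasp_force: 60.0
```

```bash
python3 -m inch '{"moves":[[0,0,0.2,0,0,0,0],[0,0,0.15,0,0,0,0],[0,0,0.15,0,0,0,0],[0,0,0,0,0,0,0]]}'
```

```text
time: 15.65
eef_pos: [0.4927, -0.1653, 0.1577]
tool_rot: [[-0.994, 0.114, 0.002], [0.114, 0.994, -0.001], [-0.002, -0.0, -1.0]]
contact_force: [-1.0, 1.8, 5.4]
gripper_width: 0.0157
grasp_force: 60.0
```

```bash
python3 -m inch '{"moves":[[0,0,0.06,0,0,0,0],[-0.42,0,0,0,0,0,0],[-0.42,0,0,0,0,0,0],[-0.42,0,0,0,0,0,0],[-0.42,0,0,0,0,0,0],[-0.42,0,0,0,0,0,0],[-0.42,0,0,0,0,0,0],[-0.42,0,0,0,0,0,0],[-0.42,0,0,0,0,0,0],[-0.42,0,0,0,0,0,0]]}'
python3 -m inch '{"moves":[[-0.2,0,-0.5,0,0,0,0],[-0.1,0,-0.9,0,0,0,0],[-1,0,-2,0,0,0,0],[-1.5,0,-3,0,0,0,0],[-1.5,0,-3,0,0,0,0],[0,0,0,0,0,0,0],[0,0,0,0,0,0,0]]}'
python3 - <<'E'
from rect import *
w=look("wrist",[],"w4");s=look("scene",[],"s4")
cv2.imwrite("pics/v6.png",np.hstack([rectify(s,cv2.imread("pics/s4.png")),cv2.resize(w["color"][40:140,210:310,::-1],(380,380),interpolation=3)]))
E
```

```text
time: 16.9
eef_pos: [0.5291, -0.1695, 0.1572]
tool_rot: [[-0.994, 0.113, -0.001], [0.113, 0.994, -0.0], [0.001, -0.0, -1.0]]
contact_force: [-4.0, 0.1, 7.7]
gripper_width: 0.0158
grasp_force: 60.0
time: 17.77
eef_pos: [0.5712, -0.174, 0.2485]
tool_rot: [[-0.994, 0.114, -0.003], [0.114, 0.994, 0.001], [0.003, 0.001, -1.0]]
contact_force: [-0.3, -1.1, -2.3]
gripper_width: 0.0154
grasp_force: 60.0
```

View pics/v6.png

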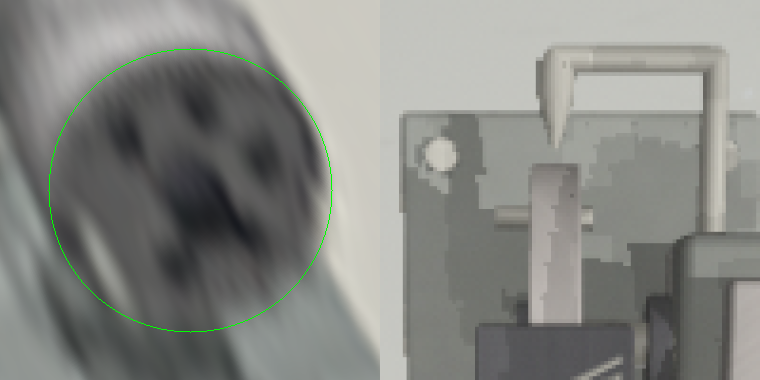

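Left: the pin streak is now at the left edge, (80,215) to (118,285). Right (wrist): the pin shows as a cross bar at (495–592, 215), crossing just beyond the pointer tip at (556,145). I'll triangulate it.

```bash
python3 - <<'E'
from rect import *
w=np.load("/tmp/w4.npy",allow_pickle=True).item();s=np.load("/tmp/s4.npy",allow_pickle=True).item()
def local(p): d=p-S; return np.array([d@U,d@N,d[2]])
def ray(f,uv): o=f["world_from_camera"][:3,3];p=pix2world(f,uv,0.);return o,(p-o)/np.linalg.norm(p-o)
o1,d1=ray(w,(210+115/3.8,40+215/3.8))
# candidates on wrist ray: by local height
for z in np.arange(-.03,.031,.005):
    p=o1+d1*((S[2]+z-o1[2])/d1[2]);l=local(p);print(l.round(4),"r",np.hypot(l[0],l[2]).round(4),"theta",np.arctan2(l[2],-l[0]).round(3))
o2=s["world_from_camera"][:3,3]
for a,b in((115,282),(118,290),(98,250),(80,215)):
    P=S+(a-190)/380*.12*U+(190-b)/380*.12*np.array([0,0,1])+.006*N
    d2=P-o2;d2/=np.linalg.norm(d2)
    t=np.linalg.lstsq(np.c_[d1,-d2],o2-o1,rcond=None)[0]
    q1=o1+t[0]*d1;q2=o2+t[1]*d2;l=local((q1+q2)/2);print((a,b),"gap",np.linalg.norm(q1-q2).round(4),l.round(4),"r",np.hypot(l[0],l[2]),"theta",np.arctan2(l[2],-l[0]))
E
```

```text
[-0.0309  0.016  -0.03  ] r 0.043 theta -0.771
[-0.0307  0.0158 -0.025 ] r 0.0396 theta -0.684
[-0.0305  0.0156 -0.02  ] r 0.0365 theta -0.581
[-0.0303  0.0154 -0.015 ] r 0.0338 theta -0.46
[-0.0301  0.0152 -0.01  ] r 0.0317 theta -0.321
[-0.0299  0.0149 -0.005 ] r 0.0303 theta -0.166
[-0.0297  0.0147  0.    ] r 0.0297 theta 0.0
[-0.0295  0.0145  0.005 ] r 0.0299 theta 0.168
[-0.0293  0.0143  0.01  ] r 0.031 theta 0.329
[-0.0291  0.0141  0.015 ] r 0.0328 theta 0.475
[-0.029   0.0138  0.02  ] r 0.0352 theta 0.604
[-0.0288  0.0136  0.025 ] r 0.0381 theta 0.716
[-0.0286  0.0134  0.03  ] r 0.0414 theta 0.81
(115, 282) gap 0.0039 [-0.0313  0.0137 -0.0113] r 0.03326422163103122 theta -0.34606198337974614
(118, 290) gap 0.0034 [-0.0312  0.0139 -0.0124] r 0.03356179924334079 theta -0.37878439506627315
(98, 250) gap 0.0069 [-0.0321  0.0123 -0.0086] r 0.033221210973184104 theta -0.26222712134437
(80, 215) gap 0.0101 [-0.0329  0.0109 -0.0054] r 0.033371301084503195 theta -0.16157528293951
```

```bash
python3 - <<'E'
from rect import *
w=np.load("/tmp/w4.npy",allow_pickle=True).item()
for u in range(239,245):
    for v in (96,97):
        p=pix2world(w,(u,v),0);o=w["world_from_camera"]
        n=cv2.undistortPoints(np.array([[[u,v]]],float),w["intrinsics"],np.array(w["D"],float))[0,0]
        q=o[:3,:3]@(np.array([n[0],n[1],1])*w["range_z"][v,u])+o[:3,3]-S;print(u,v,(q@U).round(4),q[2].round(4))
E
python3 -m inch '{"moves":[[2.1,0,1,0,0,0,0],[2.1,0,2,0,0,0,0],[2.04,0,2,0,0,0,0],[0,0,2,0,0,0,0],[0,0,1,0,0,0,0],[0,0,0.5,0,0,0,0],[0,0,0.3,0,0,0,0],[0,0,0.1,0,0,0,0],[0,0,0,0,0,0,0]]}'
```

```text
239 96 -0.0327 -0.0602
239 97 -0.0316 -0.0609
240 96 -0.0307 -0.0119
240 97 -0.0297 -0.0107
241 96 -0.0307 -0.0118
241 97 -0.0297 -0.0114
242 96 -0.0307 -0.0111
242 97 -0.0297 -0.0107
243 96 -0.0307 -0.0109
243 97 -0.0298 -0.0115
244 96 -0.0307 -0.0104
244 97 -0.0298 -0.0119
time: 19.0
eef_pos: [0.5106, -0.1673, 0.1613]
tool_rot: [[-0.994, 0.114, 0.001], [0.114, 0.994, -0.0], [-0.001, -0.0, -1.0]]
contact_force: [0.3, -1.0, -1.8]
gripper_width: 0.0156
grasp_force: 60.0
```

```bash
python3 -m inch '{"moves":[[0,0,0.2,0,0,0,0],[0,0,0.15,0,0,0,0],[0,0,0.1,0,0,0,0],[0,0,0,0,0,0,0]]}'
```

```text
time: 19.5
eef_pos: [0.5108, -0.1674, 0.1576]
tool_rot: [[-0.994, 0.114, 0.002], [0.114, 0.994, -0.0], [-0.002, -0.0, -1.0]]
contact_force: [-1.7, 0.2, 6.8]
gripper_width: 0.0155
grasp_force: 60.0
```

```bash
python3 -m inch '{"moves":[[-0.36,0,0,0,0,0,0],[-0.36,0,0,0,0,0,0],[-0.36,0,0,0,0,0,0],[-0.36,0,0,0,0,0,0],[0,0,0,0,0,0,0],[0,0,-0.5,0,0,0,0],[0,0,-1,0,0,0,0],[0,0,-3,0,0,0,0],[2,0,-4,0,0,0,0],[4,0,-2,0,0,0,0],[4,0,0,0,0,0,0],[0,0,0,0,0,0,0]]}'
python3 - <<'E'
from rect import *
w=look("wrist",["pointer_foot","rim_zone"],"w5");s=look("scene",[],"s5")
T=np.linalg.inv(w["world_from_camera"])
p=cv2.projectPoints(S-.049*U,cv2.Rodrigues(T[:3,:3])[0],T[:3,3],w["intrinsics"],np.array(w["D"],float))[0].ravel();print("tip pix",p)
a,b=int(p[0]),int(p[1]);h=45
c=cv2.copyMakeBorder(w["color"],h,h,h,h,cv2.BORDER_CONSTANT)[b:b+2*h,a:a+2*h,::-1]
cv2.imwrite("pics/v7.png",np.hstack([rectify(s,cv2.imread("pics/s5.png")),cv2.resize(c,(380,380),interpolation=3)]))
E
```

```text
time: 21.0
eef_pos: [0.4229, -0.157, 0.2622]
tool_rot: [[-0.993, 0.114, -0.0], [0.114, 0.993, 0.0], [0.0, 0.0, -1.0]]
contact_force: [1.0, -0.4, -1.4]
gripper_width: 0.0161
grasp_force: 60.0
tip pix [255.5306484  218.20442679]
```

View pics/v7.png

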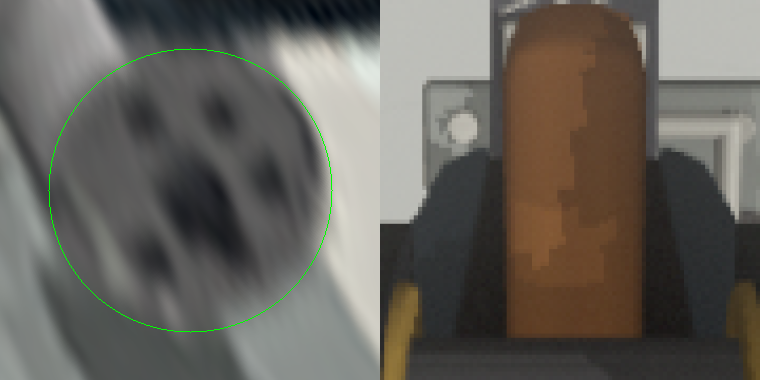

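The scene face suggests about 0.31 rad more, by the holes; the held file hides the wrist view from here (right). I'll go back to the previous viewpoint to measure the pin by depth.

```bash
python3 -m inch '{"moves":[[-3.7,0,0,0,0,0,0],[-3.7,0,0,0,0,0,0],[-3.7,0,0.7,0,0,0,0],[-3.7,0,0.7,0,0,0,0],[0,0,0,0,0,0,0],[0,0,0,0,0,0,0]]}'
cat > pin.py <<'E'
from m import *
from rect import *
import sys
def pin(w):
    P,C,u,v=cloud(w);d=P-S;x,n,z=d@U,d@N,d[:,2]
    for lo,hi in((.0075,.016),(-.016,-.0075)):
        m=(n>lo)&(n<hi)&(x<-.02)&(x>-.044)&(abs(z)<.035)
        if m.sum(): print("n",lo,m.sum(),np.median(x[m]).round(4),np.percentile(z[m],[10,50,90]).round(4),"theta~",np.arctan2(np.median(z[m])-.0015,-np.median(x[m])).round(3))
E
python3 - <<'E'
from pin import *
pin(np.load("/tmp/w4.npy",allow_pickle=True).item())
w=look("wrist",[],"w6");pin(w);s=look("scene",[],"s6")
P,C,u,v=cloud(w);d=P-S;x,n,z=d@U,d@N,d[:,2]
m=(abs(n)<.008)&(x<-.052)&(x>-.078)&(abs(z)<.03);print("pointer top z",np.percentile(z[m],[5,50,95]),np.percentile(x[m],[2,98]))
m=(abs(n)<.004)&(x>-.05)&(x<-.01)&(z>.0);print("rim fit",[(a.round(4),np.median(np.hypot(x,z)[m&(abs(x-a)<.003)]).round(4)) for a in np.arange(-.042,-.015,.006)])
cv2.imwrite("pics/v8.png",np.hstack([rectify(s,cv2.imread("pics/s6.png")),cv2.resize(w["color"][40:140,210:310,::-1],(380,380),interpolation=3)]))
E
```

```text
time: 21.95
eef_pos: [0.5724, -0.1742, 0.2467]
tool_rot: [[-0.994, 0.113, -0.002], [0.113, 0.994, 0.001], [0.002, 0.0, -1.0]]
contact_force: [-0.3, -0.5, -2.5]
gripper_width: 0.0161
grasp_force: 60.0
n 0.0075 48 -0.0302 [-0.0123 -0.0116 -0.0105] theta~ -0.408
n -0.016 18 -0.0302 [-0.0124 -0.0108 -0.0095] theta~ -0.386
n 0.0075 56 -0.0325 [-0.0022 -0.0005  0.0006] theta~ -0.061
n -0.016 19 -0.0325 [-0.0022 -0.0005  0.0004] theta~ -0.061
pointer top z [0.00016721 0.00292363 0.00479558] [-0.07022388 -0.05266148]
rim fit [(np.float64(-0.042), np.float64(0.0426)), (np.float64(-0.036), np.float64(0.0425)), (np.float64(-0.03), np.float64(0.0427)), (np.float64(-0.024), np.float64(0.0432)), (np.float64(-0.018), np.float64(0.0434))]
```

View pics/v8.png

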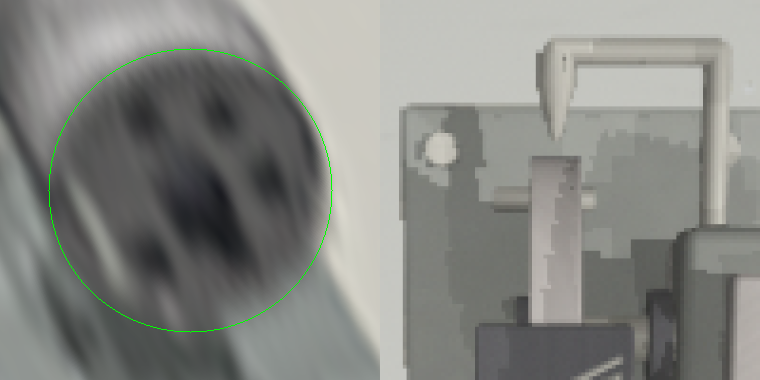

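The pin now bars at (495–595,198), level with the pointer. Depth gives about -0.05 rad, and the hole pattern agrees (about -0.09), so the disc is within tolerance. Returning the file to the pad.

```bash
python3 -m inch '{"moves":[[1.14,3.77,0,0,0,0,0],[1.14,3.77,0,0,0,0,0],[1.14,3.77,0,0,0,0,0],[1.14,3.77,0,0,0,0,0],[1.14,3.77,0,0,0,0,0],[1.14,3.77,0,0,0,0,0],[1.14,3.77,0,0,0,0,0],[1.14,3.77,0,0,0,0,0],[0,0,3,0,0,0.09,0],[0,0,3,0,0,0.09,0],[0,0,3,0,0,0.09,0],[0,0,0,0,0,0,0]]}'
```

```text
time: 23.55
eef_pos: [0.5141, 0.1351, 0.1563]
tool_rot: [[-0.928, 0.374, -0.004], [0.374, 0.928, -0.001], [0.004, -0.003, -1.0]]
contact_force: [0.6, -0.2, -1.8]
gripper_width: 0.0157
grasp_force: 60.0
```

```bash
python3 -m inch '{"moves":[[0,0,3,0,0,0,0],[0,0,3,0,0,0,0],[0,0,2.5,0,0,0,0],[0,0,1.2,0,0,0,0],[0,0,0.6,0,0,0,0],[0,0,0.3,0,0,0,0],[0,0,0.15,0,0,0,0],[0,0,0,0,0,0,0]]}'
```

```text
time: 24.55
eef_pos: [0.5163, 0.1357, 0.0505]
tool_rot: [[-0.927, 0.374, 0.001], [0.374, 0.927, 0.0], [-0.001, 0.001, -1.0]]
contact_force: [0.3, -0.0, -2.4]
gripper_width: 0.0158
grasp_force: 60.0
```

```bash
python3 -m inch '{"moves":[[0,0,0.1,0,0,0,0],[0,0,0.1,0,0,0,0],[0,0,0.1,0,0,0,0],[0,0,0,0,0,0,0]]}'
```

```text
time: 25.05
eef_pos: [0.516, 0.1357, 0.047]
tool_rot: [[-0.927, 0.374, -0.0], [0.374, 0.927, 0.0], [0.0, -0.0, -1.0]]
contact_force: [-0.7, -0.8, -2.2]
gripper_width: 0.0158
grasp_force: 60.0
```

```bash
python3 -m inch '{"moves":[[0,0,0.07,0,0,0,0],[0,0,0.07,0,0,0,0],[0,0,0,0,0,0,0]]}'
```

```text
time: 25.42
eef_pos: [0.5161, 0.1357, 0.0469]
tool_rot: [[-0.927, 0.374, 0.0], [0.374, 0.927, 0.0], [-0.0, 0.0, -1.0]]
contact_force: [-2.7, -0.9, 8.9]
gripper_width: 0.0157
grasp_force: 60.0
```

```bash
python3 -m inch '{"moves":[[0,0,-0.05,0,0,0,0],[0,0,0,0,0,0,0.8],[0,0,0,0,0,0,0.8],[0,0,0,0,0,0,0.8],[0,0,0,0,0,0,0.8],[0,0,0,0,0,0,0.8],[0,0,0,0,0,0,0.8],[0,0,-2,0,0,0,0.8],[0,0,-4,0,0,0,0.8],[0,0,-5,0,0,0,0.8],[0,0,-5,0,0,0,0.8],[0,0,-5,0,0,0,0.8]]}' 20
python3 -m inch '{"moves":[[2,0,-3,0,0,0,0.8],[2,0,0,0,0,0,0.8],[0,0,0,0,0,0,0.8],[0,0,0,0,0,0,0.8]]}'
python3 - <<'E'
from pin import *
w=look("wrist",["file","file_nose","pad"],"w7");s=look("scene",[],"s7");t=look("top",["foam_rack","spare_rotor","petri_dish"],"t7")
P,C,u,v=cloud(w)
m=(abs(P[:,0]-.515)<.09)&(abs(P[:,1]-.135)<.09)&(C[:,0]-C[:,2]>50)&(P[:,2]>.03)&(P[:,2]<.08)
print(cv2.minAreaRect((P[m][:,:2]*1000).astype(np.float32)),np.percentile(P[m][:,2],[5,50,95]))
cv2.imwrite("pics/v9.png",np.hstack([rectify(s,cv2.imread("pics/s7.png")),cv2.resize(w["color"][80:240,180:340,::-1],(380,380),interpolation=3)]))
E
```

```text
time: 26.92
eef_pos: [0.5157, 0.1356, 0.2579]
tool_rot: [[-0.927, 0.374, 0.0], [0.374, 0.927, 0.0], [-0.0, 0.0, -1.0]]
contact_force: [0.5, 0.9, -1.0]
gripper_width: 0.0732
grasp_force: 0.0
time: 27.42
eef_pos: [0.4786, 0.1505, 0.2847]
tool_rot: [[-0.927, 0.374, -0.002], [0.374, 0.927, -0.001], [0.002, -0.002, -1.0]]
contact_force: [0.3, -0.2, 0.2]
gripper_width: 0.0729
grasp_force: 0.0
wrist file 0.94 [371.  68.] [0.42   0.3128 0.0513]
wrist file 0.58 [257. 193.] [0.5056 0.14   0.0543]
wrist file_nose 0.75 [255. 240.] [0.5787 0.1084 0.0076]
wrist pad 0.6 [256. 193.] [0.5047 0.1396 0.0543]
top foam_rack 0.75 [190. 149.] [0.7007 0.2558 0.0252]
top spare_rotor 0.87 [295. 153.] [ 0.6968 -0.0931  0.0229]
top petri_dish 0.66 [351. 150.] [ 0.7119 -0.2779  0.0138]
((518.5431518554688, 134.64736938476562), (13.898128509521484, 81.394775390625), 68.1978759765625) [0.05029167 0.05359833 0.05501431]
```

View pics/v9.png

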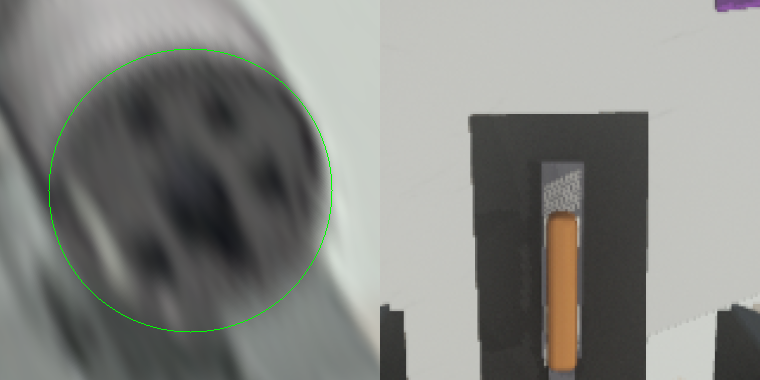

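The file lies flat and centred on the pad, at (562,290) in the right half. One unobstructed look at the disc before handing in.

```bash
python3 -m inch '{"moves":[[-1.14,-3.79,0,0,0,0,0.8],[-1.14,-3.79,0,0,0,0,0.8],[-1.14,-3.79,0,0,0,0,0.8],[-1.14,-3.79,0,0,0,0,0.8],[-1.14,-3.79,0,0,0,0,0.8],[-1.14,-3.79,0,0,0,0,0.8],[-1.14,-3.79,0,0,0,0,0.8],[-1.14,-3.79,0,0,0,0,0.8],[0,0,0,0,0,-0.09,0.8],[0,0,0,0,0,-0.09,0.8],[0,0,0,0,0,-0.09,0.8],[0,0,0,0,0,0,0.8]]}'
python3 - <<'E'
from pin import *
w=look("wrist",[],"w8");pin(w)
T=np.linalg.inv(w["world_from_camera"])
p=cv2.projectPoints(S-.045*U,cv2.Rodrigues(T[:3,:3])[0],T[:3,3],w["intrinsics"],np.array(w["D"],float))[0].ravel();print("tip pix",p)
P,C,u,v=cloud(w);d=P-S;x,n,z=d@U,d@N,d[:,2]
m=(abs(n)<.004)&(x>-.05)&(x<.05)&(z>.005)&(np.hypot(x,z)>.04)&(np.hypot(x,z)<.05)
A=np.c_[2*x[m],2*z[m],np.ones(m.sum())];c=np.linalg.lstsq(A,x[m]**2+z[m]**2,rcond=None)[0];print("centre",c[:2],np.sqrt(c[2]+c[0]**2+c[1]**2))
a,b=int(p[0]),int(p[1]);h=40
c=cv2.copyMakeBorder(w["color"],h,h,h,h,cv2.BORDER_CONSTANT)[b:b+2*h,a:a+2*h,::-1];cv2.imwrite("pics/v10.png",cv2.resize(c,(480,480),interpolation=3))
E
```

```text
time: 29.38
eef_pos: [0.45, -0.1647, 0.2862]
tool_rot: [[-0.993, 0.115, 0.0], [0.115, 0.993, 0.0], [-0.0, 0.0, -1.0]]
contact_force: [-0.2, 1.0, 0.0]
gripper_width: 0.073
grasp_force: 0.0
n 0.0075 36 -0.0328 [-0.0023 -0.0005  0.0005] theta~ -0.062
n -0.016 13 -0.0327 [-0.0014 -0.0004  0.0009] theta~ -0.059
tip pix [259.45657811 192.01905006]
centre [0.00199942 0.00068116] 0.04361710188330245
```

View pics/v10.png

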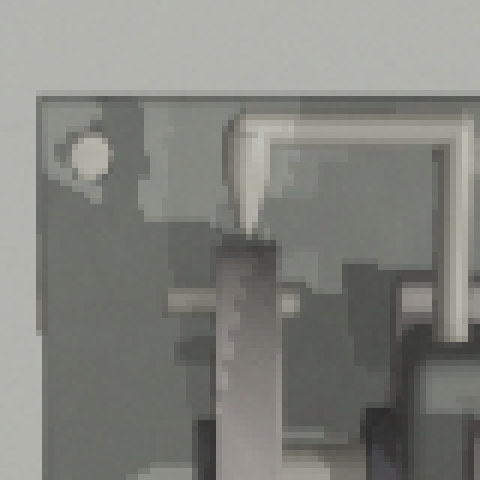

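A dark scribed line sits right at the pointer tip at (247,243), and the pin reads about -0.06 rad. Handing in.

```bash
python3 -c "
from station import workorder
print(workorder.job_done())"
```

```text
the job is handed in; nothing more can be done
None
```

I handed the job in at about 29 s: three forward strokes brought the scribed line to the pointer (measured about -0.06 rad), the file lies flat and centred on its pad, and no bystander was touched. The hand-in reported no verdict.

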